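Screw down the battery cover of a door chime

TASK

New batteries are in the door chime lying face down on the worktop, and its battery cover is on, but the slotted screw that holds the cover is still loose. Take the flat-blade screwdriver out of the wooden pencil holder, drive that screw clockwise until it is fully home against its stop, and put the screwdriver back upright in its hole in the holder, all the way down. Do not drag or lift the chime, and leave the mug, the hole punch and the phone stand where they are.

Things in the scene. Friction and masses are not known exactly. Their poses are not given: they have to be found in the camera images.
- driver: Flat-blade screwdriver, 176 mm long, 130 g, hanging tip down in the holder. Origin: middle of the blade's bottom edge (the tip); z up along the shaft to the handle, x across the blade's width. Blade 16 mm wide (x), 3.2 mm thick (y), 14 mm long; round shaft 8 mm thick up to z = 80 mm; round collar 32 mm across from z = 80 to 89 mm, which rests on the holder's top.
- driver_handle (a point): Middle of the screwdriver's dark grey straight handle, 133 mm above the tip; axes as driver. The handle spans z = 90 to 176 mm over the tip; oblong section, 30 mm along x, 22 mm between its two broad flat sides (y). Gripped on these flats, the blade's width lies square to the line along which the fingers close.
- holder: Pale wooden pencil holder, a drilled block 120 x 64 x 95 mm (x, y, z); heavy, does not move. Origin: centre of its underside, z up. The screwdriver's hole is in its -x half; at x = +20 and +42 mm, y = +-14 mm are small pencil holes, three with pencils that stand up to 165 mm above the worktop.
- hole (a point): Centre of the mouth of the screwdriver's round hole in the holder's top face, 95 mm above the worktop; axes as the holder's. Hole 22 mm across, 85 mm deep. With the screwdriver in place its collar rests on this face and the tip lies 80 mm below this point, 5 mm clear of the hole's floor.
- chime: Door chime, off-white plastic box 110 x 160 x 38 mm (x, y, z) with a 118 x 168 x 10 mm bezel at its foot, about 750 g, lying loose on its face, back up. Origin: centre of its underside, z up. In its back, at x = 0, y = +40 mm, is a round well 30 mm across and 16 mm deep that holds the screw's head.
- well (a point): Centre of the well's mouth, in the plane of the chime's back, 38 mm above the worktop, on the screw's axis; axes as the chime's, NOT the slot's. Screw: grey round head 26 mm across with one straight slot right across it, 5.6 mm wide, 3.8 mm deep, mouth bevelled to 9.6 mm. The slot points anywhere and is not given here: see it, or feel for it with the blade. It is the same after half a turn.
- screw_turn (a joint): How far the screw is driven, in rad: 0 unscrewed, growing clockwise seen from above, 6.0 at the hard stop (home); starts between 1.6 and 3.4. It tells nothing of the slot's direction. The screw sinks 8 mm a turn: its head's top is flush with the chime's back at 0, 7.6 mm below at 6.0. It turns at about 0.1 to 0.15 N m and stays where it is left; pressing alone does not turn it.
- mug: Navy ceramic mug, 82 mm across, 95 mm tall, with a handle on its +y side. Origin: centre of its underside. To be left alone.
- punch: Steel two-hole paper punch on a black base, 75 x 120 x 60 mm. Origin: centre of its underside. To be left alone.
- phone_stand: Clear acrylic phone stand, about 95 x 75 mm, 110 mm tall. Origin: near the centre of its underside. To be left alone.

How it is judged:
By the outcome, as a careful person would: the job done as asked, in the order asked, and still so for the second after the job is handed in, with the robot touching nothing.
It also fails if it takes over 72 s, if anything falls off the work surface, if the arm or the gripper's body presses on something with over 40 N, if the wrist force passes 120 N, or if a joint passes its speed limit or range.

ROBOT

A 6-joint arm with a two-finger parallel gripper is mounted at the origin on the work surface. World frame = base frame: x ahead of the robot, y to its left, z up, the work surface at z = 0. Lengths are in m, angles in degrees, forces in N, time in s.
With the tool pointing down it reaches from about 0.25 to 0.725 m from the base axis. Payload 9.7 kg.
Tool frame: the origin (TCP) lies between the finger pads; the fingertips stand 17 mm ahead of it and the grasp point (between the pads) lies 2 mm behind it; z points along the fingers, y is the direction in which the jaws open and shut (so a half turn about z gives the same grasp; the last joint's range is limited). The gripper opens to 85 mm and grips with 20 to 120 N. Pads are 22 mm wide; open, the fingers measure 114 mm over their backs; the gripper's body (76 mm by 85 mm) begins 54 mm behind the grasp point. The pads swing forward as they close: fully open they stand 13 mm farther back than shut.
Start: joints at [63.484, 4.979, 10.078, 95.1, 0, 90], TCP at [0.246, 0.492, 0.248] pointing down, gripper open.
Joint ranges: [-179.16, 179.16], [-48.56, 103.87], [-65.8, 70.77], [-126.05, 130.52], [-82.76, 87.17], [-180, 180]. Speed limits (degrees/s): [127.2, 127.2, 147.25, 180, 180, 180].

INTERFACE

Orientations are given as [roll, pitch, yaw] about the fixed x, y, z axes, in that order (R = Rz(yaw) Ry(pitch) Rx(roll)).
In Python, from workcell import monitor, cams, order gives the robot as it stands. The module is installed in compiled form; this text tells all that it offers.
- The arm moves only by the shell command python3 -m handwheel 'ROWS' [OPENING] [FORCE]. ROWS is JSON, a list of rows, each a list of 6 numbers: the shift along the tool's x, y, z in m, then the turn, a rotation vector about the tool's x, y, z in degrees. In form: [[tx, ty, tz, wx, wy, wz], ...]. A call has exactly 8 rows; each row shifts and turns the commanded pose from where the row before left it, along the tool's axes as they then stand; what a row does not reach is not made up. A row lasts 1/12 s, in which the tool goes at most 41.7 mm and 7.16 degrees, less where a joint would pass 70% of its speed; a pose out of reach is approached as far as the arm can. A call is refused whole if a number of a shift passes 0.0417 or a number of a turn 7.16, either way. A call with a gripper value outside its range is refused whole. OPENING is the opening, from -1 (shut) to 1 (fully open), set as the call begins (- or left out, the last holds). The fingers move at their own pace and stop on an object; FORCE is the grip in N (left out, the last holds). Time passes only in rows, so rows that do not move let the fingers close, or fill a call up. It gives the time, the measured TCP pose, the force and the opening at its end, in the units of the state.
- monitor.get_obs(): the state, without advancing time (a new reading comes with each control period).
- cams.camera(name): name is "scene" or "top"; returns a dict with "img" (420x560x3 uint8, red, green, blue), "depth" (420x560 float32, m along the optical axis (not along the pixel's ray), 0 where there is no reading), "fx", "fy", "cx", "cy" (pixels), "rvec" (rotation vector, rad) and "tvec" (3), from world to camera coordinates, as OpenCV has them. Camera axes: x right, y down, z forward; pixel columns grow to the right and rows downward; lengths in m; the calibration is good to about 2 mm. A picture is of the moment at which its call begins.
- order.job_done(): hands the job in, once; it reports no verdict.
The state is a dict: "time": time; "q": joint angles; "qd": joint speeds; "joint_efforts": joint torques, N m; "ee_pos": TCP position; "tcp_rot": TCP orientation; "wrist_force": force on the tool from outside, world axes, zero at the start; "torque": the same for the moment, N m; "opening": finger opening in m.
Only numpy, scipy, OpenCV 4.12 (cv2) and the standard library are available. Lean on these libraries where they do the work, as an engineer would, in place of code of your own. Each camera call takes 0.05 s, during which the arm holds its last target. There are 200 camera calls.

## Working session

There is one attempt and no reset: what is moved stays moved. The work goes in short steps, Python scripts to look and compute and a shell command to move; the robot and the scene stay as the last step left them, time stands still between calls to the robot, and variables do not carry over. Pictures are saved under pics/ and viewed, about 8 in all and at most 12, crops included, and the job is handed in when it is done.

```bash
mkdir -p pics; cat > h.py <<'E'
import numpy as np,cv2
from workcell import monitor,cams,order
def cam(n):
    c=cams.camera(n);R=cv2.Rodrigues(np.array(c['rvec'],float))[0];t=np.array(c['tvec'],float).ravel()
    return c,R,t
def cast(c,R,t,u,v,z):
    d=R.T@np.array([(u-c['cx'])/c['fx'],(v-c['cy'])/c['fy'],1.]);o=-R.T@t
    return o+d*(z-o[2])/d[2]
def cloud(c,R,t):
    v,u=np.mgrid[:420,:560];d=c['depth'];p=np.stack([(u-c['cx'])/c['fx']*d,(v-c['cy'])/c['fy']*d,d],-1)
    return (p-t)@R
def proj(c,R,t,p):
    q=R@np.array(p)+t;return c['fx']*q[0]/q[2]+c['cx'],c['fy']*q[1]/q[2]+c['cy']
E
python3 - <<'E'
from h import *
for n in('scene','top'):
    c,R,t=cam(n);np.savez(n+'0.npz',**{k:np.array(v) for k,v in c.items()})
    cv2.imwrite(f'pics/{n}0.png',c['img'][:,:,::-1]);print(n,-R.T@t,R[2],c['fx'])
print(monitor.get_obs())
E
```

```text
scene [ 1.08817254 -0.2940387   0.76559098] [-0.57499485  0.35249203 -0.73832939] 476.1904429075581
top [0.43628225 0.00198298 0.86254931] [ 0.19373211  0.01414678 -0.98095246] 404.23124446662484
{'time': 0.1, 'q': array([6.34825879e+01, 5.00666602e+00, 1.00377649e+01, 9.50982777e+01,
       6.48779384e-04, 8.99998091e+01]), 'qd': array([-0.0167425 , -0.07788708,  0.14050449,  0.06608192,  0.04112109,
       -0.08707362]), 'joint_efforts': array([ 1.33412232e-03, -5.21563017e+01,  4.65652978e+01,  1.59848796e-02,
        7.74408045e-05,  1.10322938e-05]), 'ee_pos': array([0.24547294, 0.49197489, 0.24765524]), 'tcp_rot': array([-1.79932821e+02, -6.49002740e-04,  1.53482778e+02]), 'wrist_force': array([-0.22622567,  0.29519249, -0.34877455]), 'torque': array([ 0.05085509, -0.00645518,  0.00888636]), 'opening': 0.08512750597280595}
```

View pics/top0.png

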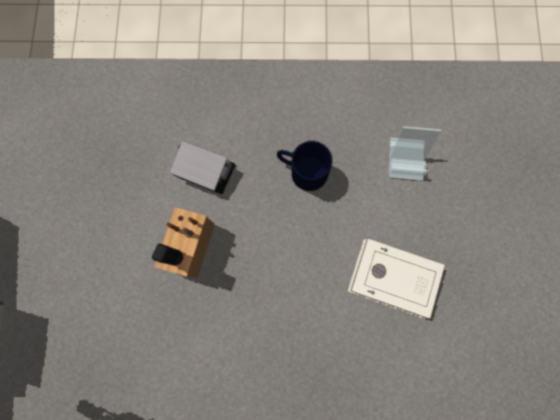

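View pics/scene0.png

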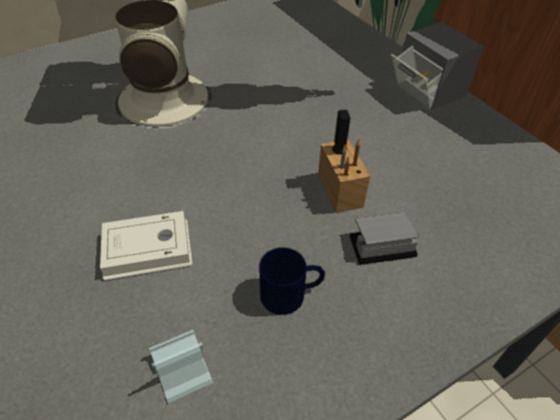

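The top view shows the driver handle at about (167,255), the holder at about (185,242), and the chime with its well at about (379,271). Next I'll measure these.

```bash
python3 - <<'E'
from h import *
Z={}
for n in('top','scene'):
    c=dict(np.load(n+'0.npz'));R=cv2.Rodrigues(c['rvec'])[0];t=c['tvec'].ravel();P=cloud(c,R,t);ok=c['depth']>0;Z[n]=(c,R,t,P)
    hsv=cv2.cvtColor(c['img'],cv2.COLOR_RGB2HSV)
    dx=np.hypot(P[...,0]-.40,P[...,1]-.37)<.15
    def rep(name,m):
        q=P[m][:,:2].astype(np.float32)
        if len(q)>4: print(n,name,len(q),P[m].mean(0).round(4),[np.round(x,4) for x in cv2.minAreaRect(q)])
    g=hsv[...,2]<60
    for lo,hi in((.16,.19),(.205,.23),(.11,.18),(.18,.2)): rep(f'handle {lo}',ok&g&dx&(P[...,2]>lo)&(P[...,2]<hi)&(hsv[...,1]<120))
    wood=ok&(hsv[...,0]<25)&(hsv[...,1]>80)&dx
    rep('woodtop',wood&(abs(P[...,2]-.095)<.004))
    rep('chimetop',ok&(abs(P[...,2]-.038)<.004)&(hsv[...,2]>120)&(hsv[...,1]<70)&(P[...,1]<.15))
c,R,t,P=Z['top']
g=cv2.cvtColor(c['img'],cv2.COLOR_RGB2GRAY)
m=np.zeros_like(g);m[258:284,366:392]=(g[258:284,366:392]<130)
ct=max(cv2.findContours(m,0,2)[0],key=cv2.contourArea);(u,v),r=cv2.minEnclosingCircle(ct);print('well',u,v,r,cast(c,R,t,u,v,.038),P[int(v),int(u)])
a=cv2.resize(c['img'][245:300,345:415],None,fx=8,fy=8,interpolation=2)
b=cv2.resize(c['img'][200:290,140:220],None,fx=5,fy=5,interpolation=2)[:440]
cv2.imwrite('pics/crop.png',np.hstack([a[:440,:400],b])[:,:,::-1])
c,R,t,P=Z['scene'];print('well in scene',proj(c,R,t,[0,0,0]))
E
```

```text
top woodtop 34 [0.4789 0.2479 0.0955] [array([0.4785, 0.2457]), array([0.0156, 0.0099]), np.float64(66.2394)]
top chimetop 4479 [ 0.4733 -0.2216  0.0386] [array([ 0.5684, -0.252 ]), array([0.1623, 0.3316]), np.float64(72.434)]
scene woodtop 8 [0.4832 0.2501 0.0949] [array([0.4823, 0.2502]), array([0.004 , 0.0094]), np.float64(71.2944)]
scene chimetop 3866 [ 0.4735 -0.221   0.0379] [array([ 0.3852, -0.1847]), array([0.1724, 0.7267]), np.float64(69.9874)]
well 378.5 270.5 6.670932292938232 [ 0.47665422 -0.1799412   0.038     ] [ 0.47796982 -0.18041902  0.03138908]
well in scene (np.float64(163.42312354039234), np.float64(98.5705300321573))
```

View pics/crop.png

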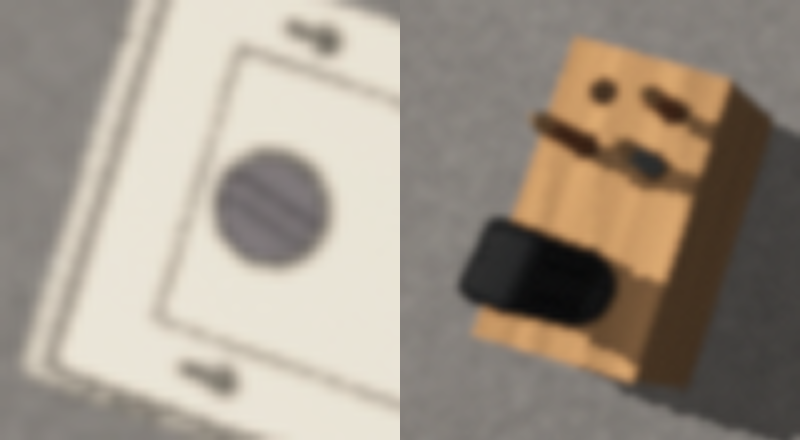

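The slot is visible in the left crop, running from about (230,180) to (315,235). The right crop shows the driver's top face in the left part of the dark blob. Next I'll refine the driver, the holder and the slot angle.

```bash
python3 - <<'E'
from h import *
for n in('top','scene'):
    c=dict(np.load(n+'0.npz'));R=cv2.Rodrigues(c['rvec'])[0];t=c['tvec'].ravel();P=cloud(c,R,t);ok=c['depth']>0
    hsv=cv2.cvtColor(c['img'],cv2.COLOR_RGB2HSV);D=np.hypot(P[...,0]-.48,P[...,1]-.25)<.12
    def rep(name,m):
        q=P[m][:,:2].astype(np.float32)
        if len(q)>4: print(n,name,len(q),P[m].mean(0).round(4),[np.round(x,4) for x in cv2.minAreaRect(q)])
    k=ok&D&(hsv[...,2]<70)
    for lo,hi in((.185,.2),(.11,.18),(.1,.15),(.15,.185)): rep(f'dark {lo}',k&(P[...,2]>lo)&(P[...,2]<hi))
    print(P[k&(P[...,2]>.1)][:,2].max())
    rep('woodtop',ok&D&(hsv[...,0]<25)&(hsv[...,1]>80)&(abs(P[...,2]-.095)<.004))
    if n=='top':
        f=lambda x,y,z:cast(c,R,t,345+(x+.5)/8-.5,245+(y+.5)/8-.5,z)
        a,b=f(230,180,.034),f(315,235,.034);print('slot',np.degrees(np.arctan2(*(a-b)[[1,0]])),(a+b)/2)
        W=[f(158,320,.038),f(240,45,.038)];print('cover edge ang',np.degrees(np.arctan2(*(W[1]-W[0])[[1,0]])))
        k2=ok&(abs(P[...,2]-.038)<.003)&(hsv[...,2]>120)&(np.hypot(P[...,0]-.465,P[...,1]+.22)<.13);k2=cv2.morphologyEx(k2.astype(np.uint8),2,np.ones((3,3)))
        rep('chime',k2>0);s=(k2[258:284,366:392]==0)&1;rep('screwhead',np.pad(s>0,((258,136),(366,168))))
        cv2.imwrite('pics/h.png',cv2.resize(np.clip(c['img'][240:270,150:190].astype(int)*3,0,255).astype(np.uint8)[:,:,::-1],None,fx=16,fy=16,interpolation=2))
E
```

```text
top dark 0.185 208 [0.4937 0.2154 0.1905] [array([0.4936, 0.2161]), array([0.02  , 0.0281]), np.float64(68.416)]
top dark 0.11 207 [0.4993 0.2053 0.1437] [array([0.5243, 0.2079]), array([0.0298, 0.088 ]), np.float64(67.9232)]
top dark 0.1 178 [0.5049 0.2036 0.1219] [array([0.5235, 0.2066]), array([0.0303, 0.0887]), np.float64(72.1069)]
top dark 0.15 96 [0.4913 0.2067 0.1684] [array([0.491 , 0.2071]), array([0.0032, 0.0269]), np.float64(67.9359)]
0.19381773894426932
top woodtop 1545 [0.5278 0.2044 0.0953] [array([0.5253, 0.2082]), array([0.0645, 0.12  ]), np.float64(75.3871)]
slot 57.29265939395922 [ 0.47686548 -0.18105732  0.034     ]
cover edge ang -18.045964162555205
top chime 3748 [ 0.4629 -0.221   0.0385] [array([ 0.4642, -0.2194]), array([0.161 , 0.1107]), np.float64(71.3428)]
top screwhead 263 [ 0.4738 -0.1766  0.0506] [array([ 0.4706, -0.1003]), array([0.0507, 0.2097]), np.float64(4.9403)]
scene dark 0.185 114 [0.4989 0.2135 0.1896] [array([0.4974, 0.215 ]), array([0.0206, 0.0305]), np.float64(67.8472)]
scene dark 0.11 399 [0.5129 0.2065 0.1439] [array([0.5307, 0.207 ]), array([0.0321, 0.0884]), np.float64(68.2557)]
scene dark 0.1 309 [0.5184 0.204  0.1244] [array([0.5302, 0.2059]), array([0.0323, 0.0881]), np.float64(71.9311)]
scene dark 0.15 182 [0.5052 0.209  0.1673] [array([0.5163, 0.2082]), array([0.0219, 0.062 ]), np.float64(72.342)]
0.193454600715456
scene woodtop 857 [0.5352 0.2039 0.0947] [array([0.5267, 0.2079]), array([0.0659, 0.1231]), np.float64(75.0072)]
```

View pics/h.png

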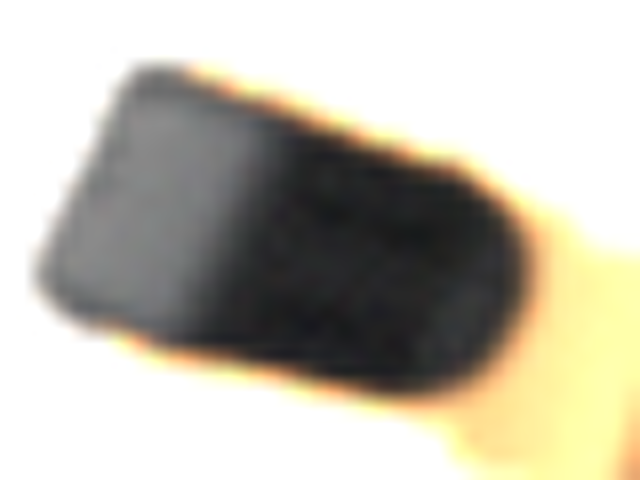

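```bash
cat >> h.py <<'E'
def delta(p,yaw):
    "total shift & turn in present tool axes (tool vertical) to reach p, yaw"
    from scipy.spatial.transform import Rotation as Ro
    o=monitor.get_obs();R=Ro.from_euler('xyz',o['tcp_rot'],degrees=True);T=Ro.from_euler('xyz',[180,0,yaw],degrees=True)
    print('t',o['time'],'pos',o['ee_pos'].round(4),'rot',o['tcp_rot'].round(2),'q',o['q'].round(1),'F',o['wrist_force'].round(2),'M',o['torque'].round(3),'op',o['opening'])
    print('shift',R.inv().apply(np.array(p)-o['ee_pos']).round(4),'turn',(R.inv()*T).as_rotvec(degrees=True).round(2))
E
python3 -m handwheel '[[-0.0216,-0.0085,0,0,0,0],[-0.0216,-0.0085,0,0,0,0],[-0.0216,-0.0085,0,0,0,0],[-0.0216,-0.0085,0,0,0,0],[-0.0216,-0.0085,0,0,0,0],[-0.0216,-0.0085,0,0,0,0],[-0.0216,-0.0085,0,0,0,0],[-0.0216,-0.0085,0,0,0,0]]' 1 70
python3 -m handwheel '[[-0.0216,-0.0085,0,0,0,0],[-0.0216,-0.0085,0,0,0,0],[-0.0216,-0.0085,0,0,0,0],[-0.0216,-0.0085,0,0,0,0],[-0.0216,-0.0085,0,0,0,0],[-0.0216,-0.0085,0,0,0,0],[-0.0216,-0.0085,0,0,0,0],[-0.0216,-0.0085,0,0,0,-4.5]]'
python3 -c "
from h import *
delta([.495,.2155,.146],158)"
```

```text
time: 0.77
ee_pos: [0.3704, 0.3531, 0.248]
tcp_rot: [-180.0, -0.0, 153.5]
wrist_force: [0.3, 0.1, -1.0]
opening: 0.0856
time: 1.43
ee_pos: [0.4946, 0.2151, 0.2479]
tcp_rot: [-180.0, -0.0, 157.9]
wrist_force: [-0.8, 0.6, 0.1]
opening: 0.0855
t 1.4333 pos [0.4946 0.2151 0.2479] rot [-1.7997e+02 -3.0000e-02  1.5792e+02] q [23.5  3.5  8.5 95.   0.  45.6] F [-0.78  0.62  0.06] M [ 0.044 -0.04   0.027] op 0.08548543510771726
shift [-0.0003  0.0005  0.1019] turn [-0.03 -0.03 -0.08]
```

```bash

python3 -m handwheel '[[0,0,0.0125,0,0,0],[0,0,0.0125,0,0,0],[0,0,0.0125,0,0,0],[0,0,0.0125,0,0,0],[0,0,0.0125,0,0,0],[0,0,0.0125,0,0,0],[0,0,0.0125,0,0,0],[0,0,0.0125,0,0,0]]'
python3 -m handwheel '[[0,0,0,0,0,0],[0,0,0,0,0,0],[0,0,0,0,0,0],[0,0,0,0,0,0],[0,0,0,0,0,0],[0,0,0,0,0,0],[0,0,0,0,0,0],[0,0,0,0,0,0]]' -1 70
python3 -c "
from h import *
delta([.495,.2155,.146],158)"
```

```text
time: 2.1
ee_pos: [0.494, 0.2161, 0.1471]
tcp_rot: [-180.0, -0.0, 158.0]
wrist_force: [0.4, -0.6, -0.3]
opening: 0.0856
time: 2.77
ee_pos: [0.4944, 0.2163, 0.1491]
tcp_rot: [179.9, 0.1, 158.0]
wrist_force: [0.5, 1.0, 5.2]
opening: 0.0216
t 2.7667 pos [0.4944 0.2163 0.1491] rot [1.7994e+02 6.0000e-02 1.5799e+02] q [23.6  2.6 -3.4 83.9  0.  45.6] F [0.53 1.   5.18] M [ 0.034 -0.062 -0.006] op 0.0216365849935969
shift [-0.0008 -0.0006  0.0031] turn [ 0.06  0.06 -0.01]
```

```bash

python3 -m handwheel '[[0,0,-0.008,0,0,0],[0,0,-0.014,0,0,0],[0,0,-0.014,0,0,0],[0,0,-0.014,0,0,0],[0,0,-0.014,0,0,0],[0,0,-0.014,0,0,0],[0,0,-0.014,0,0,0],[0,0,-0.014,0,0,0]]'
python3 - <<'E'
from h import *
delta([.477,-.181,.25],237.3)
for n in('top','scene'):
    c,R,t=cam(n);o=monitor.get_obs();p=o['ee_pos'];cv2.imwrite(f'pics/{n}1.png',c['img'][:,:,::-1])
    print(n,[np.round(proj(c,R,t,p-[0,0,dz])) for dz in(0,.134)])
a=cv2.imread('pics/top1.png')[180:300,120:260];b=cv2.imread('pics/scene1.png')[40:220,270:430]
cv2.imwrite('pics/lift.png',np.hstack([cv2.resize(a,(420,360)),cv2.resize(b,(320,360))]))
E
```

```text
time: 3.43
ee_pos: [0.4939, 0.216, 0.2551]
tcp_rot: [-180.0, -0.0, 158.0]
wrist_force: [0.1, 0.3, -0.9]
opening: 0.0212
t 3.4333 pos [0.4939 0.216  0.2551] rot [-1.7997e+02 -3.0000e-02  1.5798e+02] q [23.6  3.7  9.4 95.8 -0.  45.6] F [ 0.13  0.27 -0.92] M [-0.022 -0.    -0.034] op 0.02123142589842253
shift [-0.1332 -0.3744  0.0052] turn [-1.000e-02 -4.000e-02 -7.932e+01]
top [array([146., 248.]), array([171., 256.])]
scene [array([347.,  84.]), array([340., 140.])]
```

View pics/lift.png

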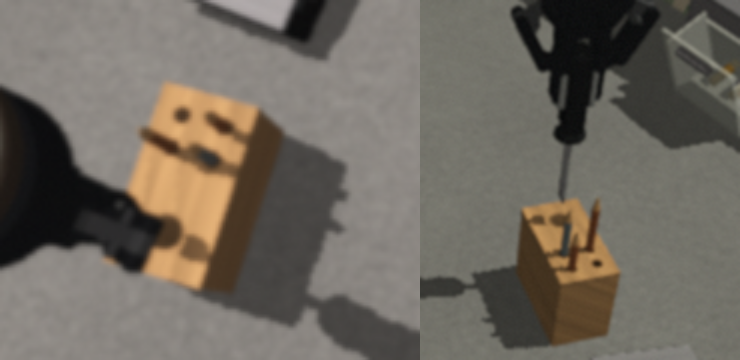

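The driver is held straight and clear of the holder. Next I'll move it over the well.

```bash

python3 -m handwheel '[[-0.0083,-0.0234,0,0,0,0],[-0.0083,-0.0234,0,0,0,0],[-0.0083,-0.0234,0,0,0,0],[-0.0083,-0.0234,0,0,0,0],[-0.0083,-0.0234,0,0,0,0],[-0.0083,-0.0234,0,0,0,0],[-0.0083,-0.0234,0,0,0,0],[-0.0083,-0.0234,0,0,0,0]]'
python3 -m handwheel '[[-0.0083,-0.0234,0,0,0,0],[-0.0083,-0.0234,0,0,0,0],[-0.0083,-0.0234,0,0,0,0],[-0.0083,-0.0234,0,0,0,0],[-0.0083,-0.0234,0,0,0,0],[-0.0083,-0.0234,0,0,0,0],[-0.0083,-0.0234,0,0,0,0],[-0.0083,-0.0234,0,0,0,0]]'
python3 -m handwheel '[[0,0,0,0,0,-6.6],[0,0,0,0,0,-6.6],[0,0,0,0,0,-6.6],[0,0,0,0,0,-6.6],[0,0,0,0,0,-6.6],[0,0,0,0,0,-6.6],[0,0,0,0,0,-6.6],[0,0,0,0,0,-6.6]]'
python3 -m handwheel '[[0,0,0,0,0,-6.6],[0,0,0,0,0,-6.6],[0,0,0,0,0,-6.6],[0,0,0,0,0,-6.6],[0,0,0.01,0,0,0],[0,0,0.01,0,0,0],[0,0,0.01,0,0,0],[0,0,0.01,0,0,0]]'
python3 - <<'E'
from h import *
delta([.477,-.181,.18],237.3)
for n in('top','scene'):
    c,R,t=cam(n);o=monitor.get_obs();p=o['ee_pos'];cv2.imwrite(f'pics/{n}2.png',c['img'][:,:,::-1])
    print(n,[np.round(proj(c,R,t,q),1) for q in(p,p-[0,0,.134],[.477,-.181,.038])])
a=cv2.imread('pics/top2.png')[220:320,330:450];b=cv2.imread('pics/scene2.png')[150:280,90:230]
cv2.imwrite('pics/over.png',np.hstack([cv2.resize(a,(400,333),interpolation=2),cv2.resize(b,(359,333),interpolation=2)]))
E
```

```text
time: 4.2
ee_pos: [0.485, 0.0165, 0.2533]
tcp_rot: [-180.0, -0.1, 158.0]
wrist_force: [0.9, -0.1, -1.4]
opening: 0.0209
time: 4.87
ee_pos: [0.4763, -0.1819, 0.2533]
tcp_rot: [-180.0, -0.1, 158.0]
wrist_force: [-0.4, -0.2, -1.8]
opening: 0.0214
time: 5.53
ee_pos: [0.4766, -0.1807, 0.2532]
tcp_rot: [179.9, -0.1, -148.9]
wrist_force: [0.2, -0.7, -1.0]
opening: 0.0211
time: 6.2
ee_pos: [0.4765, -0.1806, 0.2124]
tcp_rot: [179.9, -0.0, -123.0]
wrist_force: [-0.4, 0.3, -1.3]
opening: 0.0212
t 6.2 pos [ 0.4765 -0.1806  0.2124] rot [ 1.7993e+02 -2.0000e-02 -1.2297e+02] q [-20.8  -1.1  -0.2  91.   -0.  -77.8] F [-0.37  0.31 -1.29] M [-0.012  0.018  0.005] op 0.02122669795048482
shift [ 0.0001 -0.0007  0.0324] turn [ 0.07 -0.02 -0.27]
top [array([402.6, 265.9]), array([383.1, 269.9]), array([379. , 270.3])]
scene [array([146.8, 169. ]), array([160.6, 220.7]), array([164. , 234.3])]
```

View pics/over.png

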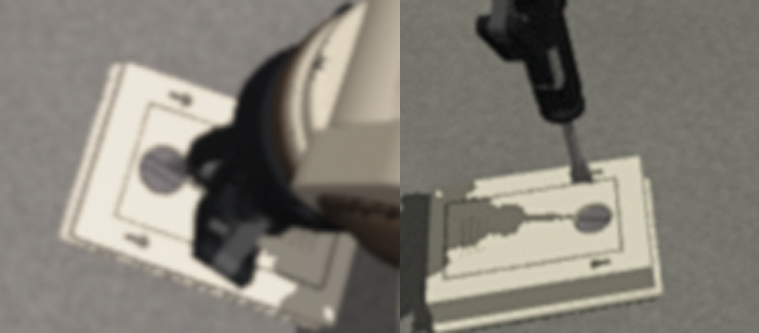

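The tip is exactly where predicted, and the well agrees in both views. Now I'll descend.

```bash

python3 -m handwheel '[[0,0,0.006,0,0,0],[0,0,0.006,0,0,0],[0,0,0.006,0,0,0],[0,0,0.006,0,0,0],[0,0,0.006,0,0,0],[0,0,0.006,0,0,0],[0,0,0.001,0,0,0],[0,0,0.001,0,0,0]]'
python3 -m handwheel '[[0,0,0.001,0,0,0],[0,0,0.001,0,0,0],[0,0,0.001,0,0,0],[0,0,0.001,0,0,0],[0,0,0.0005,0,0,0],[0,0,0.0005,0,0,0],[0,0,0,0,0,0],[0,0,0,0,0,0]]'
```

```text
time: 6.97
ee_pos: [0.4767, -0.1807, 0.1759]
tcp_rot: [180.0, -0.0, -122.8]
wrist_force: [0.5, 0.1, -1.9]
opening: 0.0211
time: 7.63
ee_pos: [0.4768, -0.1807, 0.1713]
tcp_rot: [180.0, -0.0, -122.8]
wrist_force: [0.9, -0.3, -1.4]
opening: 0.0214
```

```bash

for i in 1 2 ; do python3 -m handwheel '[[0,0,0.0005,0,0,0],[0,0,0.0005,0,0,0],[0,0,0.0005,0,0,0],[0,0,0.0005,0,0,0],[0,0,0.0005,0,0,0],[0,0,0.0005,0,0,0],[0,0,0,0,0,0],[0,0,0,0,0,0]]'; done
python3 -c "
from h import *
delta([.477,-.181,.165],237.3)"
```

```text
time: 8.3
ee_pos: [0.4768, -0.1807, 0.1682]
tcp_rot: [180.0, -0.0, -122.8]
wrist_force: [0.3, 0.8, -0.2]
opening: 0.021
time: 8.97
ee_pos: [0.4768, -0.1807, 0.1653]
tcp_rot: [180.0, -0.0, -122.8]
wrist_force: [0.1, -0.1, -1.3]
opening: 0.0211
t 8.9667 pos [ 0.4768 -0.1807  0.1653] rot [ 180.     -0.   -122.82] q [-20.8  -1.4  -5.6  85.8  -0.  -77.9] F [ 0.07 -0.11 -1.28] M [ 0.002  0.008 -0.015] op 0.02109473675218565
shift [ 0.0001 -0.0003  0.0003] turn [ 0.   -0.   -0.12]
```

```bash

for i in 1 2 ; do python3 -m handwheel '[[0,0,0.0003,0,0,0],[0,0,0.0003,0,0,0],[0,0,0.0003,0,0,0],[0,0,0.0003,0,0,0],[0,0,0.0003,0,0,0],[0,0,0,0,0,0],[0,0,0,0,0,0],[0,0,0,0,0,0]]'; done
```

```text
time: 9.63
ee_pos: [0.4769, -0.1807, 0.1644]
tcp_rot: [-180.0, 0.0, -122.8]
wrist_force: [-1.3, 0.8, 5.1]
opening: 0.0214
time: 10.3
ee_pos: [0.477, -0.1808, 0.164]
tcp_rot: [-179.9, 0.0, -122.8]
wrist_force: [-3.9, 1.8, 13.1]
opening: 0.0211
```

```bash

python3 -m handwheel '[[0,0,0,0,0,5],[0,0,0,0,0,5],[0,0,0.0001,0,0,5],[0,0,0.0001,0,0,5],[0,0,0.0001,0,0,5],[0,0,0.0001,0,0,5],[0,0,0.0001,0,0,5],[0,0,0,0,0,0]]'
python3 -c "
from h import *
delta([.477,-.181,.165],237.3)"
```

```text
time: 10.97
ee_pos: [0.4774, -0.1809, 0.1637]
tcp_rot: [-179.9, 0.1, -158.1]
wrist_force: [-1.6, 0.0, 12.3]
opening: 0.0216
t 10.9667 pos [ 0.4774 -0.1809  0.1637] rot [-1.7988e+02  1.3000e-01 -1.5812e+02] q [-20.8  -1.5  -5.9  85.4  -0.  -42.6] F [-1.56  0.   12.33] M [0.157 0.589 0.045] op 0.021579524799194606
shift [ 0.0004  0.0001 -0.0013] turn [ -0.16   0.09 -35.42]
```

```bash

python3 -m handwheel '[[0,0,0.0001,0,0,5],[0,0,0.0001,0,0,5],[0,0,0.0001,0,0,5],[0,0,0.0001,0,0,5],[0,0,0.0001,0,0,5],[0,0,0.0001,0,0,5],[0,0,0.0001,0,0,5],[0,0,0.0001,0,0,5]]'
cat >> h.py <<'E'
def look(n):
    delta([.477,-.181,.165],57.3)
    c,R,t=cam('scene');P=cloud(c,R,t);c0=dict(np.load('scene0.npz'))
    a=c0['img'][150:280,90:230];b=c['img'][150:280,90:230]
    cv2.imwrite(n,np.hstack([cv2.resize(x,(390,362),interpolation=2) for x in(a,b)])[:,:,::-1])
    for d,s in((c0['img'],'before'),(c['img'],'now')):
        g=cv2.inRange(cv2.cvtColor(d,cv2.COLOR_RGB2HSV),(0,0,140),(40,90,255));g[:,:80]=0;g[:190]=0;g[300:]=0;g[:,220:]=0
        k=max(cv2.findContours(g,0,2)[0],key=cv2.contourArea);k=k[:,0];print(s,'corners L,R,bottom,top',k[k[:,0].argmin()],k[k[:,0].argmax()],k[k[:,1].argmax()],k[k[:,1].argmin()])
E
python3 -c "
from h import *
look('pics/s3.png')"
```

```text
time: 11.63
ee_pos: [0.4773, -0.1811, 0.1628]
tcp_rot: [-180.0, 0.2, 161.9]
wrist_force: [-2.6, 0.1, 11.8]
opening: 0.0211
t 11.6333 pos [ 0.4773 -0.1811  0.1628] rot [-1.7996e+02  1.6000e-01  1.6194e+02] q [-20.8  -1.5  -6.   85.3  -0.   -2.7] F [-2.56  0.1  11.84] M [-0.053  0.811  0.089] op 0.02106733201630009
shift [ 0.0003 -0.     -0.0022] turn [  0.12   0.14 104.64]
before corners L,R,bottom,top [100 258] [192 263] [104 279] [182 210]
now corners L,R,bottom,top [100 257] [192 264] [104 279] [181 210]
```

View pics/s3.png

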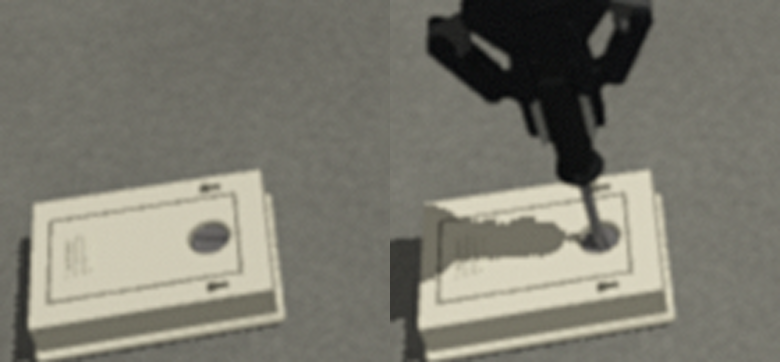

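The chime hasn't moved, and the sink rate matches the screw pitch (0.9 mm per 40°), so the screw is turning. I'll continue.

```bash

for i in 1 2; do python3 -m handwheel '[[0,0,0.0001,0,0,4],[0,0,0.0001,0,0,4],[0,0,0.0001,0,0,4],[0,0,0.0001,0,0,4],[0,0,0.0001,0,0,4],[0,0,0.0001,0,0,4],[0,0,0.0001,0,0,4],[0,0,0,0,0,4]]'
python3 -c "
from h import *
o=monitor.get_obs();print(o['torque'].round(3),o['q'].round(2)[-1])"; done
```

```text
time: 12.35
ee_pos: [0.477, -0.1811, 0.1621]
tcp_rot: [180.0, 0.1, 130.0]
wrist_force: [-3.2, -0.3, 11.9]
opening: 0.021
[-0.103  1.12   0.102] 29.25
time: 13.02
ee_pos: [0.4768, -0.181, 0.1613]
tcp_rot: [179.9, 0.1, 98.0]
wrist_force: [-4.1, 1.3, 12.8]
opening: 0.0216
[0.169 1.283 0.105] 61.25
```

```bash

for i in 1 2 3; do python3 -m handwheel '[[0,0,0.0001,0,0,2.5],[0,0,0,0,0,2.5],[0,0,0.0001,0,0,2.5],[0,0,0,0,0,2.5],[0,0,0.0001,0,0,2.5],[0,0,0,0,0,2.5],[0,0,0.0001,0,0,2.5],[0,0,0,0,0,2.5]]'
python3 -c "
from h import *
o=monitor.get_obs();print(o['torque'].round(3),o['q'].round(2)[-1])"; done
```

```text
time: 13.68
ee_pos: [0.4768, -0.1808, 0.1609]
tcp_rot: [179.9, 0.0, 78.1]
wrist_force: [-4.9, 1.3, 13.4]
opening: 0.0211
[0.358 1.413 0.024] 81.18
time: 14.35
ee_pos: [0.4768, -0.1807, 0.1604]
tcp_rot: [179.9, -0.0, 58.1]
wrist_force: [-4.2, 1.9, 12.7]
opening: 0.0211
[0.622 1.413 0.087] 101.18
time: 15.02
ee_pos: [0.4768, -0.1805, 0.16]
tcp_rot: [179.9, -0.1, 38.1]
wrist_force: [-3.6, 2.8, 11.9]
opening: 0.0212
[0.839 1.262 0.068] 121.17
```

```bash

for i in 1 2; do python3 -m handwheel '[[0,0,0.0001,0,0,2],[0,0,0,0,0,2],[0,0,0.0001,0,0,2],[0,0,0,0,0,2],[0,0,0.0001,0,0,2],[0,0,0,0,0,2],[0,0,0.0001,0,0,2],[0,0,0,0,0,2]]'
python3 -c "
from h import *
o=monitor.get_obs();print(o['torque'].round(3),o['q'].round(2)[-1])"; done
```

```text
time: 15.68
ee_pos: [0.4772, -0.1804, 0.16]
tcp_rot: [180.0, -0.1, 22.1]
wrist_force: [-3.1, 2.7, 16.0]
opening: 0.0211
[1.142 1.005 0.273] 137.14
time: 16.35
ee_pos: [0.4792, -0.1807, 0.162]
tcp_rot: [179.9, -0.5, 6.1]
wrist_force: [1.1, 4.4, 26.7]
opening: 0.0217
[ 1.283 -0.589  0.055] 153.15
```

The torque rose to 0.27 N·m and the sinking stopped at z=0.160, then the blade cammed out, so this is probably the stop. I'll lift, look, then reseat the blade and confirm.

```bash

python3 -m handwheel '[[0,0,-0.003,0,0,0],[0,0,-0.005,0,0,0],[0,0,-0.007,0,0,-5],[0,0,-0.007,0,0,-6],[0,0,-0.007,0,0,-6],[0,0,-0.007,0,0,-6],[0,0,-0.007,0,0,-5],[0,0,-0.006,0,0,0]]'
python3 - <<'E'
from h import *
delta([.477,-.181,.18],33)
for n in('top','scene'):
    c,R,t=cam(n);o=monitor.get_obs();p=o['ee_pos'];cv2.imwrite(f'pics/{n}4.png',c['img'][:,:,::-1])
    print(n,[np.round(proj(c,R,t,q),1) for q in(p,p-[0,0,.134],[.477,-.181,.030])])
a=cv2.imread('pics/top4.png')[250:295,355:405];b=cv2.imread('pics/scene4.png')[190:260,120:200]
cv2.imwrite('pics/over4.png',np.hstack([cv2.resize(a,(400,360),interpolation=2),cv2.resize(b,(400,360),interpolation=2)]))
E
```

```text
time: 17.02
ee_pos: [0.4766, -0.1807, 0.2066]
tcp_rot: [-180.0, 0.0, 34.4]
wrist_force: [-0.0, 0.6, -1.6]
opening: 0.0215
t 17.0167 pos [ 0.4766 -0.1807  0.2066] rot [-1.7996e+02  4.0000e-02  3.4410e+01] q [-20.8  -1.2  -0.8  90.4  -0.  124.8] F [-0.02  0.64 -1.62] M [-0.017 -0.002 -0.012] op 0.021481883361211974
shift [0.0002 0.0005 0.0266] turn [-0.04  0.04  1.41]
top [array([402.3, 265.4]), array([383. , 269.5]), array([378.2, 270.5])]
scene [array([147.2, 171.4]), array([160.9, 222.7]), array([164.7, 236.9])]
```

View pics/over4.png

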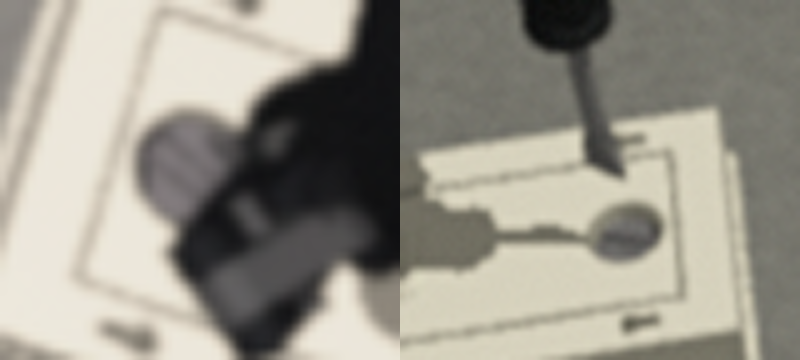

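The slot is visible in the top crop at roughly 40°, the blade is straight, and the chime is in place. I'll reseat the blade and press harder.

```bash

python3 -m handwheel '[[0,0,0.007,0,0,-4],[0,0,0.007,0,0,0],[0,0,0.007,0,0,0],[0,0,0.007,0,0,0],[0,0,0.007,0,0,0],[0,0,0.004,0,0,0],[0,0,0.001,0,0,0],[0,0,0.001,0,0,0]]'
python3 -m handwheel '[[0,0,0.0008,0,0,0],[0,0,0.0008,0,0,0],[0,0,0.0008,0,0,0],[0,0,0.0008,0,0,0],[0,0,0.0008,0,0,0],[0,0,0.0008,0,0,0],[0,0,0,0,0,0],[0,0,0,0,0,0]]'
python3 -c "
from h import *
delta([.477,-.181,.16],38)"
```

```text
time: 17.78
ee_pos: [0.4767, -0.1807, 0.1653]
tcp_rot: [-180.0, 0.0, 38.2]
wrist_force: [0.6, 0.9, -0.7]
opening: 0.0212
time: 18.45
ee_pos: [0.4766, -0.1806, 0.1606]
tcp_rot: [-180.0, 0.0, 38.2]
wrist_force: [-0.9, 1.5, -1.5]
opening: 0.0212
t 18.45 pos [ 0.4766 -0.1806  0.1606] rot [-1.7997e+02  2.0000e-02  3.8180e+01] q [-20.8  -1.4  -6.1  85.3   0.  121.1] F [-0.86  1.45 -1.48] M [0.282 0.392 0.002] op 0.02115256042378797
shift [0.0001 0.0005 0.0006] turn [-0.03  0.02  0.18]
```

```bash

python3 -m handwheel '[[0,0,0.0005,0,0,0],[0,0,0.0005,0,0,0],[0,0,0.0005,0,0,0],[0,0,0.0005,0,0,0],[0,0,0.0004,0,0,0],[0,0,0.0004,0,0,0],[0,0,0,0,0,0],[0,0,0,0,0,0]]'
for i in 1 2; do python3 -m handwheel '[[0,0,0,0,0,1],[0,0,0,0,0,1],[0,0,0,0,0,1],[0,0,0,0,0,1],[0,0,0,0,0,0.5],[0,0,0,0,0,0.5],[0,0,0,0,0,0],[0,0,0,0,0,0]]'
python3 -c "
from h import *
o=monitor.get_obs();print(o['torque'].round(3),o['q'].round(2)[-1])"; done
```

```text
time: 19.12
ee_pos: [0.4769, -0.1807, 0.1598]
tcp_rot: [179.9, -0.1, 38.2]
wrist_force: [-5.1, 2.3, 14.4]
opening: 0.0214
time: 19.78
ee_pos: [0.477, -0.1806, 0.1598]
tcp_rot: [179.9, -0.1, 33.2]
wrist_force: [-4.9, 3.9, 13.7]
opening: 0.0213
[1.061 1.464 0.121] 126.05
time: 20.45
ee_pos: [0.4771, -0.1805, 0.1598]
tcp_rot: [179.9, -0.1, 28.2]
wrist_force: [-4.1, 3.1, 14.2]
opening: 0.0212
[1.161 1.42  0.192] 131.05
```

```bash

for i in 1 2; do python3 -m handwheel '[[0,0,0.0003,0,0,1],[0,0,0.0003,0,0,1],[0,0,0.0002,0,0,1],[0,0,0,0,0,0.5],[0,0,0,0,0,0],[0,0,0,0,0,0],[0,0,0,0,0,0],[0,0,0,0,0,0]]'
python3 -c "
from h import *
o=monitor.get_obs();print(o['torque'].round(3),o['q'].round(2)[-1])"; done
```

```text
time: 21.12
ee_pos: [0.4772, -0.1804, 0.1596]
tcp_rot: [179.9, -0.1, 24.7]
wrist_force: [-4.9, 4.6, 18.0]
opening: 0.0213
[1.366 1.735 0.345] 134.54
time: 21.78
ee_pos: [0.4775, -0.1803, 0.1597]
tcp_rot: [179.9, -0.2, 21.2]
wrist_force: [-5.9, 5.6, 22.9]
opening: 0.0215
[1.661 1.707 0.206] 138.04
```

The torque reached 0.345 N·m at the same angle with no further sinking, so the screw is at the stop. I'll unload and withdraw, then check for chime movement.

```bash

python3 -m handwheel '[[0,0,-0.001,0,0,-1],[0,0,-0.001,0,0,-1],[0,0,-0.001,0,0,0],[0,0,-0.004,0,0,0],[0,0,-0.008,0,0,0],[0,0,-0.01,0,0,0],[0,0,-0.01,0,0,0],[0,0,-0.01,0,0,0]]'
python3 -m handwheel '[[0,0,-0.009,0,0,-6.6],[0,0,-0.009,0,0,-6.6],[0,0,-0.009,0,0,-6.6],[0,0,-0.009,0,0,-6.6],[0,0,-0.009,0,0,-6.6],[0,0,-0.008,0,0,-6.6],[0,0,0,0,0,-6.6],[0,0,0,0,0,-6.6]]'
python3 - <<'E'
from h import *
look('pics/s5.png')
delta([.494,.2162,.26],158)
E
```

```text
time: 22.45
ee_pos: [0.4771, -0.1808, 0.2027]
tcp_rot: [180.0, -0.0, 23.2]
wrist_force: [0.7, 0.1, -0.5]
opening: 0.0211
time: 23.12
ee_pos: [0.4773, -0.1809, 0.2559]
tcp_rot: [179.9, 0.0, 76.3]
wrist_force: [-0.6, 0.3, -1.5]
opening: 0.0212
t 23.1167 pos [ 0.4773 -0.1809  0.2559] rot [1.799e+02 1.000e-02 7.631e+01] q [-20.8  -0.4   5.4  95.7   0.   82.9] F [-0.57  0.32 -1.49] M [-0.031  0.048  0.041] op 0.021208470523110923
shift [-0.0002 -0.0004  0.0909] turn [ 1.000e-01 -1.000e-02  1.901e+01]
before corners L,R,bottom,top [100 258] [192 263] [104 279] [182 210]
now corners L,R,bottom,top [100 258] [192 264] [104 279] [176 211]
t 23.1667 pos [ 0.4772 -0.1808  0.2555] rot [1.7993e+02 1.0000e-02 7.6780e+01] q [-20.8  -0.4   5.3  95.7   0.   82.5] F [ 0.96  0.17 -1.56] M [ 0.016 -0.036  0.013] op 0.021252786502441827
shift [ 0.3904 -0.0744 -0.0046] turn [ 6.000e-02  6.000e-02 -8.122e+01]
```

View pics/s5.png

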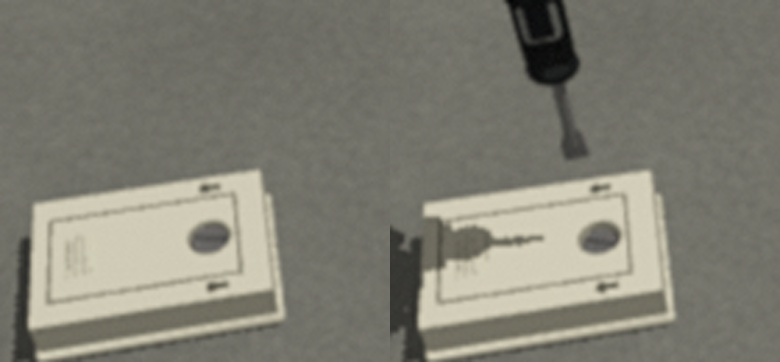

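The chime is unmoved and the screw head sits deeper. Now back to the holder.

```bash

python3 -m handwheel '[[0.0244,-0.00465,0,0,0,0],[0.0244,-0.00465,0,0,0,0],[0.0244,-0.00465,0,0,0,0],[0.0244,-0.00465,0,0,0,0],[0.0244,-0.00465,0,0,0,0],[0.0244,-0.00465,0,0,0,0],[0.0244,-0.00465,0,0,0,0],[0.0244,-0.00465,0,0,0,0]]'
python3 -m handwheel '[[0.0244,-0.00465,0,0,0,0],[0.0244,-0.00465,0,0,0,0],[0.0244,-0.00465,0,0,0,0],[0.0244,-0.00465,0,0,0,0],[0.0244,-0.00465,0,0,0,0],[0.0244,-0.00465,0,0,0,0],[0.0244,-0.00465,0,0,0,0],[0.0244,-0.00465,0,0,0,0]]'
for i in 1 2; do python3 -m handwheel '[[0,0,0,0,0,-6.77],[0,0,0,0,0,-6.77],[0,0,0,0,0,-6.77],[0,0,0,0,0,-6.77],[0,0,0,0,0,-6.77],[0,0,0,0,0,-6.77],[0,0,0,0,0,0],[0,0,0,0,0,0]]'; done
python3 - <<'E'
from h import *
delta([.494,.2162,.149],158)
c,R,t=cam('top');C=cloud(c,R,t);print([np.median(C[int(v)-1:int(v)+2,int(u)-1:int(u)+2,2]).round(4) for u,v in((378,269),(376,270),(380,273),(378,273))])
s,R,t=cam('scene');p=monitor.get_obs()['ee_pos'];print(proj(s,R,t,p-[0,0,.134]),proj(s,R,t,[.494,.2162,.095]))
a=c['img'][248:293,350:410];b=s['img'][70:220,290:410]
cv2.imwrite('pics/back.png',np.hstack([cv2.resize(a,(480,360),interpolation=2),cv2.resize(b,(288,360),interpolation=2)])[:,:,::-1])
E
```

```text
time: 23.83
ee_pos: [0.4881, 0.0189, 0.2551]
tcp_rot: [180.0, -0.0, 75.8]
wrist_force: [-0.3, -0.5, -1.3]
opening: 0.0209
time: 24.5
ee_pos: [0.4992, 0.2174, 0.255]
tcp_rot: [180.0, -0.0, 75.8]
wrist_force: [-0.2, -0.5, -1.5]
opening: 0.0215
time: 25.17
ee_pos: [0.4993, 0.2161, 0.2548]
tcp_rot: [180.0, 0.0, 116.3]
wrist_force: [-0.4, 0.2, -1.4]
opening: 0.0211
time: 25.83
ee_pos: [0.4992, 0.2161, 0.2546]
tcp_rot: [180.0, 0.0, 156.8]
wrist_force: [0.0, -0.3, -1.4]
opening: 0.0212
t 25.8333 pos [0.4992 0.2161 0.2546] rot [179.99   0.   156.81] q [23.4  4.3 10.  95.7  0.  46.6] F [ 0.03 -0.33 -1.4 ] M [-0.014 -0.024  0.05 ] op 0.021233340621790064
shift [ 0.0049 -0.002   0.1056] turn [ 0.01  0.   -1.19]
[np.float64(0.0281), np.float64(0.0287), np.float64(0.0286), np.float64(0.0299)]
(np.float64(340.6228464680863), np.float64(141.55363266274585)) (np.float64(337.97151677594906), np.float64(149.36694431525612))
```

View pics/back.png

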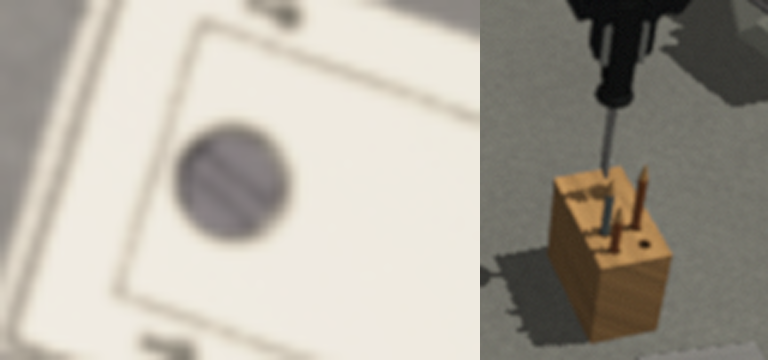

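The screw head depth reads 28–30 mm, against 30.4 mm expected at home. The tip's image bias is the same as at the first lift, so the driver hasn't slipped in the grip. Inserting it now.

```bash

python3 -m handwheel '[[0.0025,-0.001,0,0,0,-1.2],[0.0024,-0.001,0,0,0,0],[0,0,0.006,0,0,0],[0,0,0.006,0,0,0],[0,0,0.006,0,0,0],[0,0,0.006,0,0,0],[0,0,0.006,0,0,0],[0,0,0.004,0,0,0]]'
python3 -m handwheel '[[0,0,0.006,0,0,0],[0,0,0.006,0,0,0],[0,0,0.006,0,0,0],[0,0,0,0,0,0],[0,0,0,0,0,0],[0,0,0,0,0,0],[0,0,0,0,0,0],[0,0,0,0,0,0]]'
python3 -c "
from h import *
delta([.494,.2162,.149],158)"
```

```text
time: 26.6
ee_pos: [0.4937, 0.2159, 0.2192]
tcp_rot: [-180.0, -0.0, 158.4]
wrist_force: [0.0, -0.7, -1.0]
opening: 0.0212
time: 27.27
ee_pos: [0.4941, 0.2161, 0.2028]
tcp_rot: [180.0, 0.0, 158.4]
wrist_force: [0.4, 0.2, -1.0]
opening: 0.0213
t 27.2667 pos [0.4941 0.2161 0.2028] rot [1.7997e+02 3.0000e-02 1.5842e+02] q [23.6  2.8  2.7 89.9  0.  45.2] F [ 0.44  0.17 -0.95] M [-0.046  0.008 -0.065] op 0.0213103372011745
shift [0.0001 0.     0.0538] turn [0.03 0.03 0.42]
```

Tip is 26 mm below the mouth with no contact. I'll continue down.

```bash

python3 -m handwheel '[[0,0,0.008,0,0,0],[0,0,0.008,0,0,0],[0,0,0.008,0,0,0],[0,0,0.008,0,0,0],[0,0,0.008,0,0,0],[0,0,0.006,0,0,0],[0,0,0.004,0,0,0],[0,0,0,0,0,0]]'
python3 -m handwheel '[[0,0,0.0006,0,0,0],[0,0,0.0006,0,0,0],[0,0,0.0006,0,0,0],[0,0,0.0006,0,0,0],[0,0,0.0006,0,0,0],[0,0,0.0006,0,0,0],[0,0,0,0,0,0],[0,0,0,0,0,0]]'
python3 -m handwheel '[[0,0,0.0005,0,0,0],[0,0,0.0005,0,0,0],[0,0,0,0,0,0],[0,0,0,0,0,0],[0,0,0,0,0,0],[0,0,0,0,0,0],[0,0,0,0,0,0],[0,0,0,0,0,0]]'
```

```text
time: 27.93
ee_pos: [0.4935, 0.2159, 0.1513]
tcp_rot: [-179.9, -0.1, 158.4]
wrist_force: [-0.4, 1.1, -0.9]
opening: 0.0209
time: 28.6
ee_pos: [0.494, 0.2161, 0.1491]
tcp_rot: [180.0, 0.0, 158.4]
wrist_force: [0.8, 0.8, 1.0]
opening: 0.0213
time: 29.27
ee_pos: [0.494, 0.2161, 0.149]
tcp_rot: [179.9, 0.1, 158.4]
wrist_force: [-1.7, -1.5, 8.7]
opening: 0.0209
```

The collar is seated at z=0.149, the same as at the start. Release and raise.

```bash

python3 -m handwheel '[[0,0,-0.0005,0,0,0],[0,0,0,0,0,0],[0,0,0,0,0,0],[0,0,0,0,0,0],[0,0,0,0,0,0],[0,0,0,0,0,0],[0,0,0,0,0,0],[0,0,0,0,0,0]]' 1
python3 -m handwheel '[[0,0,-0.005,0,0,0],[0,0,-0.01,0,0,0],[0,0,-0.015,0,0,0],[0,0,-0.015,0,0,0],[0,0,-0.015,0,0,0],[0,0,-0.02,0,0,0],[0,0,-0.02,0,0,0],[0,0,-0.02,0,0,0]]'
python3 -m handwheel '[[0.02,0.02,0,0,0,0],[0.02,0.02,0,0,0,0],[0.02,0.02,0,0,0,0],[0.02,0.02,0,0,0,0],[0.02,0.02,0,0,0,0],[0.02,0.02,0,0,0,0],[0.02,0.02,0,0,0,0],[0.02,0.02,0,0,0,0]]'
python3 - <<'E'
from h import *
c,R,t=cam('top');P=cloud(c,R,t);s,R,t=cam('scene');S=cloud(s,R,t)
c0=np.load('scene0.npz');t0=np.load('top0.npz')
for n,i,Q in(('top',c['img'],P),('scene',s['img'],S)):
    h=cv2.cvtColor(i,cv2.COLOR_RGB2HSV);k=(h[...,2]<70)&(np.hypot(Q[...,0]-.495,Q[...,1]-.216)<.05)&(Q[...,2]>.185)&(Q[...,2]<.25);print(n,k.sum(),Q[k].mean(0),Q[k].max(0),cv2.minAreaRect(Q[k][:,:2].astype(np.float32)))
for a,b,n in((t0['img'],c['img'],'t'),(c0['img'],s['img'],'s')):
    print(n,[(nm,int(cv2.absdiff(a,b)[y0:y1,x0:x1].max(2).__gt__(40).sum())) for nm,y0,y1,x0,x1 in(([('punch',140,195,165,240),('mug',135,195,272,338),('stand',120,185,385,445),('chime',235,325,345,450)] if n=='t' else [('punch',208,265,345,422),('mug',245,315,255,330),('stand',325,400,145,215),('chime',205,282,95,195)]))])
cv2.imwrite('pics/end.png',np.hstack([cv2.resize(c['img'],(400,300)),cv2.resize(s['img'],(400,300))])[:,:,::-1])
E
```

```text
time: 29.93
ee_pos: [0.4939, 0.2161, 0.1482]
tcp_rot: [-180.0, -0.0, 158.4]
wrist_force: [0.1, -0.1, -0.4]
opening: 0.0856
time: 30.6
ee_pos: [0.4938, 0.216, 0.2703]
tcp_rot: [180.0, 0.0, 158.4]
wrist_force: [-0.6, 0.8, -0.2]
opening: 0.0855
time: 31.27
ee_pos: [0.4032, 0.4249, 0.2695]
tcp_rot: [179.9, 0.0, 158.4]
wrist_force: [0.2, -0.1, -0.0]
opening: 0.0856
top 206 [0.49325234 0.21421726 0.19046628] [0.50824348 0.22774598 0.19467151] ((0.49313679337501526, 0.2152124047279358), (0.020995628088712692, 0.02792537584900856), 67.87254333496094)
scene 110 [0.49846806 0.21259622 0.18959411] [0.51188568 0.22573842 0.19329456] ((0.4961320757865906, 0.2135581225156784), (0.020678773522377014, 0.02957773208618164), 72.765869140625)
t [('punch', 0), ('mug', 0), ('stand', 0), ('chime', 0)]
s [('punch', 0), ('mug', 0), ('stand', 0), ('chime', 0)]
```

View pics/end.png

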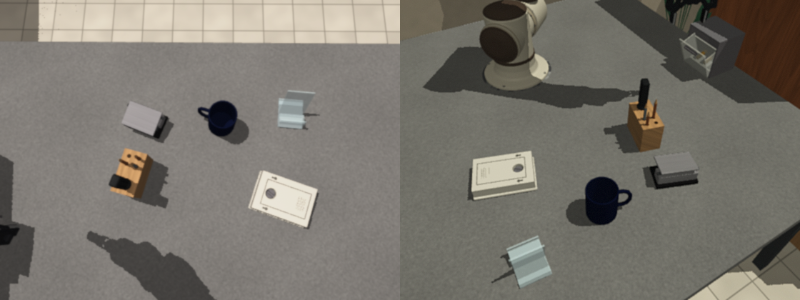

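The driver is seated upright with its top at 0.190 m, as at the start. Nothing else has moved and the arm is clear, so I'll hand in.

```bash
python3 -c "
from h import *
print(order.job_done())"
```

```text
the job is handed in; nothing more can be done
None
```

The screw is driven to its stop, the screwdriver is back in its hole, and the job was handed in at about 31 s of the 72 s allowed.

**Driving the screw:** I turned the screw roughly 200° clockwise. It stopped sinking while the torque rose to 0.27 N·m, against about 0.1 N·m while it was turning. The blade then slipped up out of the slot. I seated it again and pressed harder: the torque reached 0.345 N·m at nearly the same angle, again without sinking, then eased to 0.21 N·m over the last few degrees. I have no direct reading of the screw joint, so "fully home" rests on that torque and the head depth.

**Last checks:**
- **Head height:** the depth camera read 28–30 mm above the worktop. The expected height at home is 30.4 mm, and the deep slot pulls the reading down slightly.
- **Screwdriver:** its collar took load at the same height as where I first gripped it. After release, the top stands at 0.190 m, as at the start.
- **Other objects:** before-and-after pictures show no change around the chime, mug, punch or phone stand.
- **Forces:** the highest wrist force I read was about 27 N, against the 120 N limit.

No check failed. The only disagreement was a steady offset of 1–2 pixels between the predicted and seen tip position, which is about what the camera calibration allows.

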